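# Set out the test weights in order beside the balance

### The arm

A 6-joint arm with a two-finger parallel gripper is mounted at the origin on the work surface. World frame = base frame: x ahead of the robot, y to its left, z up, the work surface at z = 0. Lengths are in mm, angles in degrees, forces in N, time in s.
With the tool pointing down it reaches from about 375 to 825 mm from the base axis. Payload 5.5 kg.
Tool frame: the origin (TCP) lies between the finger pads; the fingertips stand 8 mm ahead of it and the grasp point (between the pads) lies 11 mm behind it; z points along the fingers, y is the line along which they close (so a half turn about z gives the same grasp; the last joint's range is limited). The gripper opens to 85 mm and grips with 20 to 120 N. Pads are 22 mm wide; open, the fingers measure 114 mm over their backs; the gripper's body (76 mm by 85 mm) begins 54 mm behind the grasp point. The pads swing forward as they close: fully open they stand 13 mm farther back than shut.
Start: joints at [-74.198, 17.962, -2.699, 69.339, 0, 90], TCP at [163.387, -577.321, 239.299] pointing down, gripper open.
Joint ranges: [-152.73, 152.73], [-39.44, 99.34], [-58.76, 71.6], [-118.89, 123.64], [-81.53, 83.1], [-180, 180]. Speed limits (degrees/s): [136.94, 136.94, 172.46, 180, 180, 180].

### API

Orientations are given as [roll, pitch, yaw] about the fixed x, y, z axes, in that order (R = Rz(yaw) Ry(pitch) Rx(roll)).
In Python, from workcell import robot gives the robot as it stands.
- The arm moves only by the shell command python3 -m creep 'ROWS' [FORCE]. ROWS is JSON, a list of rows, each an object with "dr": the turn, a rotation vector about the tool's x, y, z in degrees, a list of three; "travel": the shift along the tool's x, y, z in mm, a list of three; "claw": the closure, from -1 (fully open) to 1 (shut). In form: [{"dr": [rx, ry, rz], "travel": [tx, ty, tz], "claw": claw}, ...]. A call has 1 to 10 rows; each row shifts and turns the commanded pose from where the row before left it, along the tool's axes as they then stand; what a row does not reach is not made up. A row lasts 1/8 s, in which the tool goes at most 62.5 mm and 10.7 degrees, less where a joint would pass 70% of its speed; a pose out of reach is approached as far as the arm can. A call with a gripper value outside its range is refused whole. The fingers move at their own pace and stop on an object; FORCE is the grip in N (left out, the last holds). Time passes only in rows, so rows that do not move let the fingers close. It gives the time, the measured TCP pose, the force, the opening and the grip force at its end, in the units of the state.
- robot.get_state(): the state, without advancing time (a new reading comes with each control period).
- robot.grab_frame(name): name is "scene" or "top" or "wrist"; returns a dict with "color" (384x512x3 uint8, red, green, blue), "vfov" (degrees; the focal length in pixels is half the picture's height over the tangent of half this angle, whatever the lens; pixels are square), "cx", "cy" (the principal point, pixels), "k1" (the pictures are not rectified: a ray, as slopes to the right and down, at radius r is drawn at 1 + k1 r^2 times it, then the intrinsics apply), "extrinsics" (4x4, takes a point from world to camera coordinates). Camera axes: x right, y up, looking along -z (the intrinsics and any distortion apply to the point x, -y, -z); pixel columns grow to the right and rows downward; lengths in mm; the calibration is good to about 2 mm. A picture is of the moment at which its call begins. There is no depth.
- robot.sign_off(): hands the job in; it is judged then, once.
The state is a dict: "time_s": time; "q": joint angles; "dq": joint speeds; "tau": joint torques, N m; "tool_pos": TCP position; "tcp_rot": TCP orientation; "contact_force": force on the tool from outside, world axes, zero at the start; "wrist_torque": the same for the moment, N m; "finger_gap": opening from 0.0 (shut) to 1.0 (fully open); "gripper_force": force on a finger pad.
Only numpy, scipy, OpenCV 4.12 (cv2) and the standard library are available. Lean on these libraries where they do the work, as an engineer would, in place of code of your own. Each camera call takes 0.05 s, during which the arm holds its last target. There are 200 camera calls.

### The job

Get the weights ready for checking the balance: stand all four steel weights in a row on the weight stand, one upright in the middle of each felt rest, in order of size with the largest at the end nearest the balance and the smallest at the far end. Set each one down gently, without dropping it or tipping it over, and do not shift or knock over the amber jar that stands among them.

Things in the scene. Friction and masses are not known exactly. Their poses are not given: they have to be found in the camera images.
- w500: the 500 g weight, largest of four loose stainless-steel knob weights standing on the black bench in front of the stand: plain upright cylinder 38 mm in diameter and 47 mm high, above it a thin neck and a round knob 22 mm in diameter; 66 mm high in all, 500 g. Origin: centre of the underside, z up; it is round, its x and y axes mean nothing.
- w200: the 200 g weight, second largest of four loose stainless-steel knob weights standing on the black bench in front of the stand: plain upright cylinder 28 mm in diameter and 35 mm high, above it a thin neck and a round knob 16 mm in diameter; 49 mm high in all, 200 g. Origin: centre of the underside, z up; it is round, its x and y axes mean nothing.
- w100: the 100 g weight, second smallest of four loose stainless-steel knob weights standing on the black bench in front of the stand: plain upright cylinder 22 mm in diameter and 28 mm high, above it a thin neck and a round knob 13 mm in diameter; 40 mm high in all, 100 g. Origin: centre of the underside, z up; it is round, its x and y axes mean nothing.
- w50: the 50 g weight, smallest of four loose stainless-steel knob weights standing on the black bench in front of the stand: plain upright cylinder 18 mm in diameter and 21.5 mm high, above it a thin neck and a round knob 10 mm in diameter; 31 mm high in all, 50 g. Origin: centre of the underside, z up; it is round, its x and y axes mean nothing.
- rest_1: dark grey round felt rest, 48 mm in diameter, at the right-hand end (-y) of a straight row of four alike, 75 mm apart, flush in the flat top of the weight stand, a fixed pale beech board 320 x 75 x 12 mm. Origin: centre of the felt, on the board's top, 12 mm above the bench; x across the board, away from the robot, y along the row to the left, z up.
- rest_2: dark grey round felt rest, 48 mm in diameter, at place 2 counted from the right (-y) end of a straight row of four alike, 75 mm apart, flush in the flat top of the weight stand, a fixed pale beech board 320 x 75 x 12 mm. Origin: centre of the felt, on the board's top, 12 mm above the bench; x across the board, away from the robot, y along the row to the left, z up.
- rest_3: dark grey round felt rest, 48 mm in diameter, at place 3 counted from the right (-y) end of a straight row of four alike, 75 mm apart, flush in the flat top of the weight stand, a fixed pale beech board 320 x 75 x 12 mm. Origin: centre of the felt, on the board's top, 12 mm above the bench; x across the board, away from the robot, y along the row to the left, z up.
- rest_4: dark grey round felt rest, 48 mm in diameter, at the left-hand end (+y) of a straight row of four alike, 75 mm apart, flush in the flat top of the weight stand, a fixed pale beech board 320 x 75 x 12 mm. Origin: centre of the felt, on the board's top, 12 mm above the bench; x across the board, away from the robot, y along the row to the left, z up.
- balance: precision balance, a light-coloured housing 270 mm deep (x) and 195 mm wide (y) with a display at the front and a round steel pan 150 mm in diameter; 82 mm high. Fixed beside one end of the weight stand, on the left (+y) or the right (-y), varying from start to start; on the other side is a dark readout instrument. Origin: centre of the underside.
- jar: small closed jar of amber glass with a black cap and paper label, 42 mm in diameter, 48 mm high, 90 g, loose, standing on the bench among the weights. Origin: centre of the underside, z up. A white and blue carton 46 x 30 mm and 36 mm high stands among them too and has no part in the job.

How it is judged (in metres and radians):
At the end, for the whole second after the job is handed in: Each of the four weights stands upright (within 0.1 rad), released and at rest on the stand (underside 8 to 16 mm above the bench), its axis within 12 mm of the centre of its rest: largest on the end rest nearest the balance, then second largest, second smallest, smallest on the far end rest (((world y of balance above 0 m and horizontal distance between w500 and rest_4 below 0.012 m and horizontal distance between w200 and rest_3 below 0.012 m and horizontal distance between w100 and rest_2 below 0.012 m and horizontal distance between w50 and rest_1 below 0.012 m) or (world y of balance below 0 m and horizontal distance between w500 and rest_1 below 0.012 m and horizontal distance between w200 and rest_2 below 0.012 m and horizontal distance between w100 and rest_3 below 0.012 m and horizontal distance between w50 and rest_4 below 0.012 m)) and height (world z) of w500 between 0.008 and 0.016 m and angle between each of w500, w200, w100, w50's own z axis and vertical below 0.1 rad and linear speed of each of w500, w200, w100, w50 below 0.02 m/s and height (world z) of w200 between 0.008 and 0.016 m and height (world z) of w100 between 0.008 and 0.016 m and height (world z) of w50 between 0.008 and 0.016 m); the robot touches nothing.
It fails at once if a weight is tipped over (more than 40 degrees) (angle between any of w500, w200, w100, w50's own z axis and vertical above 0.7 rad).
It fails at once if a weight is dropped or banged: it moves faster than 0.7 m/s while its underside is less than 30 mm above the bench ((linear speed of w500 above 0.7 m/s and height (world z) of w500 below 0.03 m) or (linear speed of w200 above 0.7 m/s and height (world z) of w200 below 0.03 m) or (linear speed of w100 above 0.7 m/s and height (world z) of w100 below 0.03 m) or (linear speed of w50 above 0.7 m/s and height (world z) of w50 below 0.03 m)).
It fails at once if the amber jar is shifted by more than 20 mm or knocked over (distance of jar from where it was at the start of the episode above 0.02 m or angle between jar's own z axis and vertical above 0.5 rad).
It also fails if it takes over 102 s, if anything falls off the work surface, if the arm or the gripper's body presses on something with over 40 N, if the wrist force passes 120 N, or if a joint passes its speed limit or range.

## Working session

There is one attempt and no reset: what is moved stays moved. The work goes in short steps, Python scripts to look and compute and a shell command to move; the robot and the scene stay as the last step left them, time stands still between calls to the robot, and variables do not carry over. Pictures are saved under pics/ and viewed, at most 14 in all, crops included, and the job is handed in when it is done.

```bash
mkdir -p pics; ls; cat > h.py <<'E'
import numpy as np,cv2
from workcell import robot
def snap(cam,fn=None):
    f=robot.grab_frame(cam)
    np.savez(f'{fn or cam}.npz',**f)
    cv2.imwrite(f'pics/{fn or cam}.png',f['color'][:,:,::-1]); return f
def load(fn): return dict(np.load(f'{fn}.npz'))
def K(f):
    F=192/np.tan(np.radians(float(f['vfov'])/2)); return np.array([[F,0,float(f['cx'])],[0,F,float(f['cy'])],[0,0,1]])
D=np.diag([1.,-1,-1])
def ray(f,u,v):
    p=cv2.undistortPoints(np.array([[[u,v]]],float),K(f),np.array([float(f['k1']),0,0,0]))[0,0]
    E=f['extrinsics']; d=E[:3,:3].T@D@np.array([p[0],p[1],1]); return -E[:3,:3].T@E[:3,3],d
def onz(f,u,v,z):
    c,d=ray(f,u,v); return c+d*(z-c[2])/d[2]
def proj(f,P):
    E=f['extrinsics']; p=D@(E[:3,:3]@np.array(P,float)+E[:3,3])
    return cv2.projectPoints(p.reshape(1,1,3),np.zeros(3),np.zeros(3),K(f),np.array([float(f['k1']),0,0,0]))[0].ravel()
def tri(obs):
    A=np.zeros((3,3));b=np.zeros(3)
    for f,u,v in obs:
        c,d=ray(f,u,v);d/=np.linalg.norm(d);M=np.eye(3)-np.outer(d,d);A+=M;b+=M@c
    return np.linalg.solve(A,b)
E
python3 - <<'E'
from h import *
print(robot.get_state())
for c in ("scene","top","wrist"):
    f=snap(c); print(c,f['vfov'],f['k1'],(-f['extrinsics'][:3,:3].T@f['extrinsics'][:3,3]).round(), f['extrinsics'][:3,:3].round(2).tolist())
a=[cv2.imread(f'pics/{c}.png') for c in ("scene","top")]
E
```

```text
pics
{'time_s': 0.0, 'q': array([-7.41981201e+01,  1.80024187e+01, -2.75319891e+00,  6.93380610e+01,
       -3.14344538e-03,  9.00014726e+01]), 'dq': array([-0.00155662, -0.03467778,  0.03959224, -0.04742463,  0.1216908 ,
       -0.02729533]), 'tau': array([ 2.07537101e-03, -5.39586926e+01,  3.39750695e+01,  1.90227380e-02,
        2.65816261e-04,  7.50034189e-06]), 'tool_pos': array([ 163.22297729, -576.81059983,  238.46094958]), 'tcp_rot': array([-1.79906321e+02,  3.14584888e-03,  1.58004124e+01]), 'contact_force': array([0.49928403, 0.43248694, 0.8456771 ]), 'wrist_torque': array([-0.00327796, -0.00114868,  0.01856883]), 'gripper_force': 0.0, 'finger_gap': 0.9998010461961392}
scene 52.015749402363696 -0.07534959213970589 [1618. -310.  744.] [[0.28, 0.96, 0.01], [-0.53, 0.14, 0.84], [0.8, -0.24, 0.54]]
top 53.156976588290085 0.0349763258072757 [ 393.    9. 1140.] [[-0.0, -1.0, 0.02], [0.99, 0.0, 0.14], [-0.14, 0.02, 0.99]]
wrist 62.50664795330722 -0.0877970334274921 [ 233. -557.  373.] [[0.27, -0.96, -0.0], [0.92, 0.26, -0.29], [0.28, 0.08, 0.96]]
```

View pics/top.png

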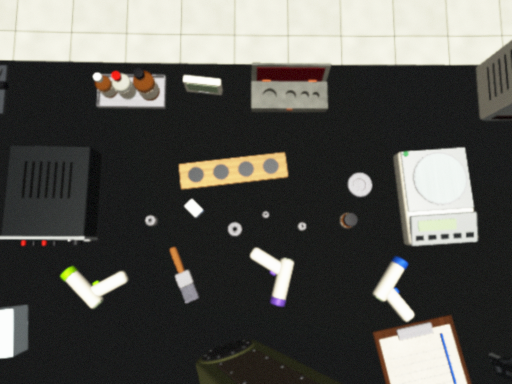

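View pics/scene.png

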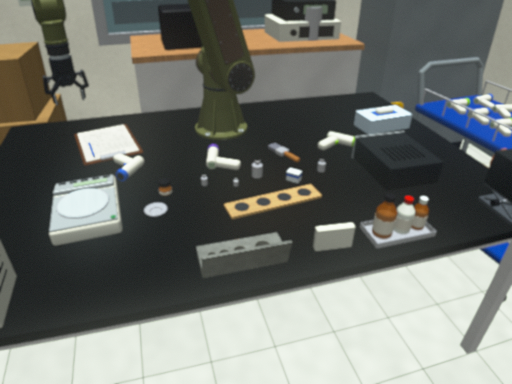

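The top view shows the rests at about (195,174), (221,171), (246,168) and (271,166). The weights are at (151,221), (235,229), (266,214) and (302,226), the jar at (348,220), the carton at (194,208), and the balance on the right (-y) at (437,195). I'll enlarge both views.

```bash
python3 - <<'E'
from h import *
def crop(n,x,y,w,h,s):
    a=load(n)['color'][y:y+h,x:x+w,::-1]; a=cv2.resize(a,None,fx=s,fy=s,interpolation=cv2.INTER_CUBIC)
    for i in range(0,w,20): cv2.putText(a,str(x+i),(i*s,10),0,.35,(0,255,255)); cv2.line(a,(i*s,12),(i*s,18),(0,255,255))
    for j in range(20,h,20): cv2.putText(a,str(y+j),(0,j*s+4),0,.35,(0,255,255)); cv2.line(a,(26,j*s),(32,j*s),(0,255,255))
    return a
A=crop('top',140,145,240,100,3); B=crop('scene',150,145,190,75,4)
cv2.imwrite('pics/c1.png',np.vstack([np.pad(A,((0,0),(0,800-A.shape[1]),(0,0))),np.pad(B,((0,0),(0,800-B.shape[1]),(0,0)))])[:600])
E
```

```text
(no output)
```

View pics/c1.png

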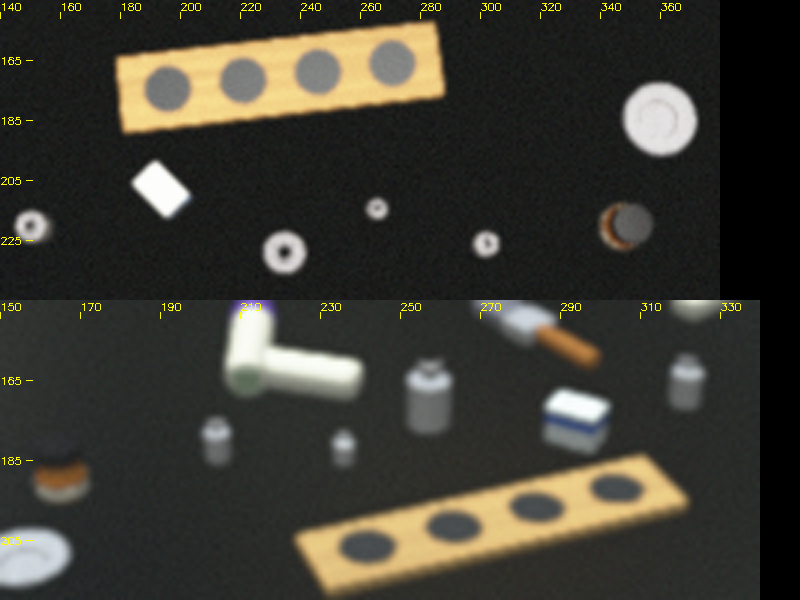

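The enlarged crop shows the board's four felts, the cylinder-top rings of the four weights, the jar and the carton. From left to right in the top view the weights are w200, w500, w50 and w100. I'll triangulate the centres next.

```bash
python3 - <<'E'
from h import *
T=load('top');S=load('scene')
t=lambda X,Y:((X+.5)/3-.5+140,(Y+.5)/3-.5+145)
s=lambda X,Y:((X+.5)/4-.5+150,(Y-300+.5)/4-.5+145)
for n,a,b,z in [('r4',(167,88),(617,489),12),('r3',(243,80),(537,507),12),('r2',(318,72),(453,527),12),('r1',(392,63),(368,547),12),
 ('w500',(285,252),(428,381),47),('w200',(33,226),(687,374),35),('w100',(486,244),(217,430),28),('w50',(377,209),(343,441),21.5),
 ('jarcap',(632,224),(60,452),48)]:
    print(n,tri([(T,*t(*a)),(S,*s(*b))]).round(1),'z-fix top',onz(T,*t(*a),z).round(1)[:2],'scene',onz(S,*s(*b),z).round(1)[:2])
for n,p,z in [('dish',(660,119),5),('cartonTop',(160,189),36)]: print(n,onz(T,*t(*p),z).round(1))
E
```

```text
r4 [603.7 160.3  10.7] z-fix top [603.5 160.1] scene [605.5 159.4]
r3 [612.1  85.3  11.1] z-fix top [611.8  85. ] scene [613.3  85.2]
r2 [620.5  10.4  10.4] z-fix top [620.2  10.3] scene [622.7   9.7]
r1 [629.9 -63.4  10.8] z-fix top [629.6 -63.6] scene [631.6 -63.6]
w500 [440.   41.2  42.5] z-fix top [439.8  41.1] scene [447.6  39. ]
w200 [465.9 283.4  28.8] z-fix top [465.2 281.2] scene [475.7 279.1]
w100 [ 448.5 -152.2   26.6] z-fix top [ 448.4 -152. ] scene [ 450.8 -152.5]
w50 [482.8 -47.7  19.1] z-fix top [482.6 -47.4] scene [486.5 -48.7]
jarcap [ 467.5 -289.4   38.3] z-fix top [ 466.6 -288.4] scene [ 484.2 -288.2]
dish [ 574.6 -332.1    5. ]
cartonTop [500.5 161.6  36. ]
```

I have the positions. I'll turn the tool to yaw 90 so the fingers close along world x. Travel then maps as (dy, dx, -dz). After that I'll go over w100.

```bash
python3 -m creep '[{"dr":[0,0,-10.6],"travel":[0,0,0],"claw":-1},{"dr":[0,0,-10.6],"travel":[0,0,0],"claw":-1},{"dr":[0,0,-10.6],"travel":[0,0,0],"claw":-1},{"dr":[0,0,-10.6],"travel":[0,0,0],"claw":-1},{"dr":[0,0,-10.6],"travel":[0,0,0],"claw":-1},{"dr":[0,0,-10.6],"travel":[0,0,0],"claw":-1},{"dr":[0,0,-10.6],"travel":[0,0,0],"claw":-1}]' 40
python3 -m creep '[{"dr":[0,0,0],"travel":[30,20,0],"claw":-1},{"dr":[0,0,0],"travel":[45,30,0],"claw":-1},{"dr":[0,0,0],"travel":[45,30,0],"claw":-1},{"dr":[0,0,0],"travel":[45,30,0],"claw":-1},{"dr":[0,0,0],"travel":[45,30,0],"claw":-1},{"dr":[0,0,0],"travel":[45,30,0],"claw":-1},{"dr":[0,0,0],"travel":[45,30,0],"claw":-1},{"dr":[0,0,0],"travel":[45,30,0],"claw":-1},{"dr":[0,0,0],"travel":[45,30,0],"claw":-1},{"dr":[0,0,0],"travel":[35,25,0],"claw":-1}]'
python3 -m creep '[{"dr":[0,0,0],"travel":[0,0,0],"claw":-0.2},{"dr":[0,0,0],"travel":[0,0,0],"claw":-0.2},{"dr":[0,0,0],"travel":[0,0,0],"claw":-0.2}]'
```

```text
time_s: 1.02
tool_pos: [163.3, -577.1, 238.9]
tcp_rot: [-180.0, -0.0, 90.4]
contact_force: [-0.2, -0.0, -0.7]
finger_gap: 1.002
gripper_force: 0.0
time_s: 2.28
tool_pos: [449.1, -150.4, 239.2]
tcp_rot: [180.0, -0.0, 90.1]
contact_force: [0.6, -0.5, 0.1]
finger_gap: 0.997
gripper_force: 0.0
time_s: 2.65
tool_pos: [447.7, -153.2, 239.2]
tcp_rot: [-180.0, 0.0, 89.9]
contact_force: [-0.2, -0.2, 0.5]
finger_gap: 0.597
gripper_force: 0.0
```

```bash
python3 -c "
from h import *
snap('wrist','w1')"; python3 -m creep '[{"dr":[0,0,0],"travel":[0,0,30],"claw":-0.2},{"dr":[0,0,0],"travel":[0,0,40],"claw":-0.2},{"dr":[0,0,0],"travel":[0,0,40],"claw":-0.2},{"dr":[0,0,0],"travel":[0,0,20],"claw":-0.2},{"dr":[0,0,0],"travel":[0,0,0],"claw":-0.2},{"dr":[0,0,0],"travel":[0,0,0],"claw":-0.2}]'
python3 - <<'E'
from h import *
snap('wrist','w2')
a=[cv2.imread(f'pics/w{i}.png') for i in (1,2)]
cv2.imwrite('pics/c2.png',cv2.resize(np.hstack(a),(800,300),interpolation=cv2.INTER_AREA))
for n in ('w1','w2'): print(proj(load(n),[448.5,-152,28]), proj(load(n),[448.5,-152,0]))
E
```

```text
time_s: 3.45
tool_pos: [448.8, -153.0, 110.2]
tcp_rot: [179.9, 0.0, 89.9]
contact_force: [0.3, 0.6, -0.1]
finger_gap: 0.601
gripper_force: 0.0
[252.36045322 163.31129225] [252.27014175 158.51069058]
[251.36805974 200.18130167] [251.28505079 189.15816723]
```

View pics/c2.png

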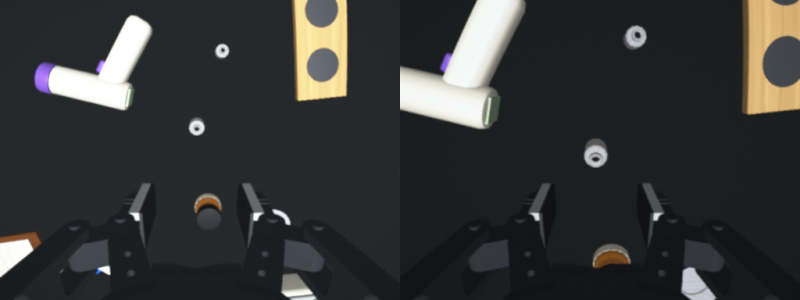

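Both wrist views show w100 where predicted, at about (252,163) and (251,199), so the calibration is confirmed. Now I'll descend and grip.

```bash
python3 -m creep '[{"dr":[0,0,0],"travel":[1,0,25],"claw":-0.2},{"dr":[0,0,0],"travel":[0,0,30],"claw":-0.2},{"dr":[0,0,0],"travel":[0,0,25],"claw":-0.2},{"dr":[0,0,0],"travel":[0,0,14],"claw":-0.2},{"dr":[0,0,0],"travel":[0,0,5],"claw":-0.2},{"dr":[0,0,0],"travel":[0,0,0],"claw":-0.2}]'
python3 -m creep '[{"dr":[0,0,0],"travel":[0,0,0],"claw":0.2},{"dr":[0,0,0],"travel":[0,0,0],"claw":0.4},{"dr":[0,0,0],"travel":[0,0,0],"claw":0.6},{"dr":[0,0,0],"travel":[0,0,0],"claw":1},{"dr":[0,0,0],"travel":[0,0,0],"claw":1},{"dr":[0,0,0],"travel":[0,0,0],"claw":1},{"dr":[0,0,0],"travel":[0,0,0],"claw":1}]' 40
```

```text
time_s: 4.25
tool_pos: [448.9, -151.5, 10.8]
tcp_rot: [180.0, 0.0, 90.0]
contact_force: [-0.7, 0.2, -0.4]
finger_gap: 0.603
gripper_force: 0.0
time_s: 5.12
tool_pos: [448.8, -151.5, 11.0]
tcp_rot: [179.9, 0.0, 90.0]
contact_force: [-1.1, -0.4, 5.3]
finger_gap: 0.241
gripper_force: 39.0
```

```bash
python3 -m creep '[{"dr":[0,0,0],"travel":[0,0,-8],"claw":1},{"dr":[0,0,0],"travel":[0,0,-22],"claw":1},{"dr":[0,0,0],"travel":[0,0,-30],"claw":1},{"dr":[0,0,0],"travel":[0,0,-20],"claw":1},{"dr":[0,0,0],"travel":[0,0,0],"claw":1}]'
python3 -m creep '[{"dr":[0,0,0],"travel":[15,10,0],"claw":1},{"dr":[0,0,0],"travel":[30,20,0],"claw":1},{"dr":[0,0,0],"travel":[30,20,0],"claw":1},{"dr":[0,0,0],"travel":[30,20,0],"claw":1},{"dr":[0,0,0],"travel":[30,20,0],"claw":1},{"dr":[0,0,0],"travel":[30,22,0],"claw":1},{"dr":[0,0,0],"travel":[30,22,0],"claw":1},{"dr":[0,0,0],"travel":[27,20,0],"claw":1},{"dr":[0,0,0],"travel":[15,10,0],"claw":1},{"dr":[0,0,0],"travel":[0,0,0],"claw":1}]'
python3 -m creep '[{"dr":[0,0,0],"travel":[0,0,15],"claw":1},{"dr":[0,0,0],"travel":[0,0,25],"claw":1},{"dr":[0,0,0],"travel":[0,0,15],"claw":1},{"dr":[0,0,0],"travel":[0,0,5],"claw":1},{"dr":[0,0,0],"travel":[0,0,0],"claw":1}]'
```

```text
time_s: 5.75
tool_pos: [449.7, -151.7, 91.9]
tcp_rot: [179.8, 0.1, 90.0]
contact_force: [0.6, 0.6, -0.6]
finger_gap: 0.238
gripper_force: 39.3
time_s: 7.0
tool_pos: [612.1, 86.8, 89.2]
tcp_rot: [-179.9, 0.0, 90.1]
contact_force: [-0.4, -0.0, -1.5]
finger_gap: 0.24
gripper_force: 39.3
time_s: 7.62
tool_pos: [612.2, 85.3, 30.2]
tcp_rot: [-180.0, 0.0, 90.0]
contact_force: [0.2, -0.2, -1.3]
finger_gap: 0.236
gripper_force: 39.3
```

```bash
python3 -m creep '[{"dr":[0,0,0],"travel":[0,0,3],"claw":1},{"dr":[0,0,0],"travel":[0,0,2],"claw":1},{"dr":[0,0,0],"travel":[0,0,1.5],"claw":1},{"dr":[0,0,0],"travel":[0,0,0],"claw":1},{"dr":[0,0,0],"travel":[0,0,0],"claw":1}]'
python3 - <<'E'
from h import *
snap('wrist','w3')
E
```

```text
time_s: 8.25
tool_pos: [612.4, 85.7, 23.9]
tcp_rot: [180.0, -0.0, 90.0]
contact_force: [-0.1, 0.9, -0.8]
finger_gap: 0.241
gripper_force: 39.3
```

View pics/w3.png

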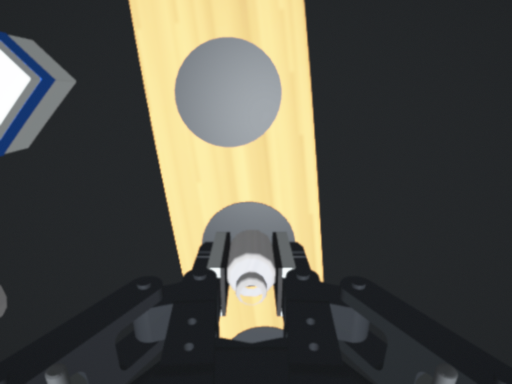

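w100, with its top at (250,275), is held upright over the felt at about (249,250) and centred across the board. I'll lower it until it makes contact, then open.

```bash
python3 -m creep '[{"dr":[0,0,0],"travel":[0,0,0.5],"claw":1},{"dr":[0,0,0],"travel":[0,0,0.5],"claw":1},{"dr":[0,0,0],"travel":[0,0,0],"claw":1},{"dr":[0,0,0],"travel":[0,0,0],"claw":1}]'
python3 -m creep '[{"dr":[0,0,0],"travel":[0,0,0.5],"claw":1},{"dr":[0,0,0],"travel":[0,0,0],"claw":1},{"dr":[0,0,0],"travel":[0,0,0],"claw":1}]'
```

```text
time_s: 8.8
tool_pos: [612.4, 85.7, 23.1]
tcp_rot: [180.0, -0.0, 90.0]
contact_force: [-1.7, -0.4, 3.1]
finger_gap: 0.243
gripper_force: 39.7
time_s: 9.18
tool_pos: [612.4, 85.7, 23.0]
tcp_rot: [180.0, -0.0, 90.0]
contact_force: [-2.9, -0.6, 7.7]
finger_gap: 0.24
gripper_force: 40.2
```

```bash
python3 -m creep '[{"dr":[0,0,0],"travel":[0,0,0],"claw":0.45},{"dr":[0,0,0],"travel":[0,0,0],"claw":0.3},{"dr":[0,0,0],"travel":[0,0,0],"claw":0.1},{"dr":[0,0,0],"travel":[0,0,0],"claw":-0.2},{"dr":[0,0,0],"travel":[0,0,0],"claw":-0.2},{"dr":[0,0,0],"travel":[0,0,-10],"claw":-0.2},{"dr":[0,0,0],"travel":[0,0,-30],"claw":-0.2},{"dr":[0,0,0],"travel":[0,0,-30],"claw":-0.2},{"dr":[0,0,0],"travel":[0,0,-20],"claw":-0.2}]'
python3 -m creep '[{"dr":[0,0,0],"travel":[15,-11,0],"claw":-0.2},{"dr":[0,0,0],"travel":[30,-22,0],"claw":-0.2},{"dr":[0,0,0],"travel":[30,-22,0],"claw":-0.2},{"dr":[0,0,0],"travel":[30,-22,0],"claw":-0.2},{"dr":[0,0,0],"travel":[30,-23,0],"claw":-0.2},{"dr":[0,0,0],"travel":[30,-23,0],"claw":-0.2},{"dr":[0,0,0],"travel":[20,-15,0],"claw":-0.2},{"dr":[0,0,0],"travel":[11,-9,0],"claw":-0.2},{"dr":[0,0,0],"travel":[0,0,0],"claw":-0.2},{"dr":[0,0,0],"travel":[0,0,0],"claw":-0.2}]'
python3 - <<'E'
from h import *
f=snap('wrist','w4'); print(proj(f,[465.2,281.2,35]))
snap('top','t2'); a=load('t2')['color'][140:240,140:380,::-1]
b=np.zeros((300+384,720,3),np.uint8); b[:300]=cv2.resize(a,None,fx=3,fy=3); b[300:,:512]=f['color'][:,:,::-1]; cv2.imwrite('pics/c3.png',b[:600])
E
```

```text
time_s: 10.3
tool_pos: [613.2, 85.8, 114.7]
tcp_rot: [179.9, -0.0, 90.0]
contact_force: [0.5, -0.4, 0.5]
finger_gap: 0.599
gripper_force: 0.0
time_s: 11.55
tool_pos: [465.6, 281.2, 112.1]
tcp_rot: [180.0, 0.0, 90.0]
contact_force: [-0.1, 0.2, -0.5]
finger_gap: 0.596
gripper_force: 0.0
[251.43802386 203.8420752 ]
```

View pics/c3.png

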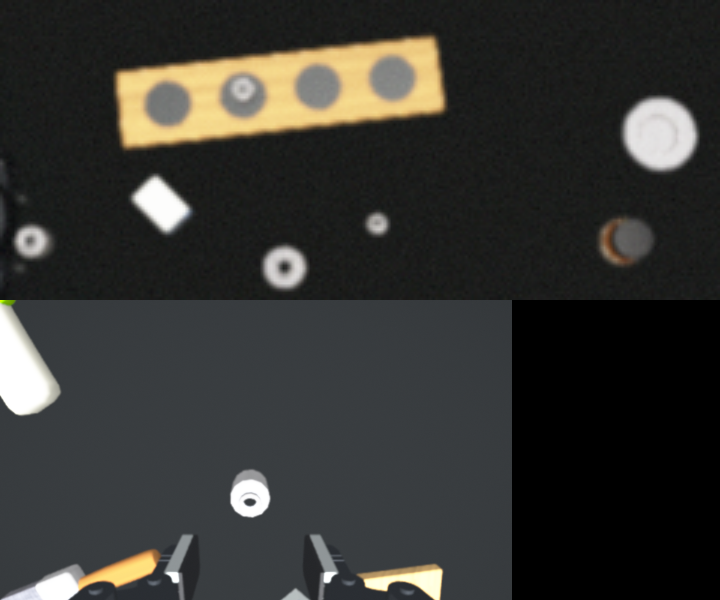

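The top view shows w100 standing centred on rest_3 at about (243,90) in the crop. The wrist view shows the w200 ring at (250,198) against a prediction of 204, so it is about 3 mm further in +y. I'll adjust, descend and grip.

```bash
python3 -m creep '[{"dr":[0,0,0],"travel":[2.5,0,25],"claw":-0.2},{"dr":[0,0,0],"travel":[0,0,30],"claw":-0.2},{"dr":[0,0,0],"travel":[0,0,25],"claw":-0.2},{"dr":[0,0,0],"travel":[0,0,14],"claw":-0.2},{"dr":[0,0,0],"travel":[0,0,5],"claw":-0.2},{"dr":[0,0,0],"travel":[0,0,0],"claw":-0.2}]'
python3 -m creep '[{"dr":[0,0,0],"travel":[0,0,0],"claw":0.1},{"dr":[0,0,0],"travel":[0,0,0],"claw":0.3},{"dr":[0,0,0],"travel":[0,0,0],"claw":0.5},{"dr":[0,0,0],"travel":[0,0,0],"claw":1},{"dr":[0,0,0],"travel":[0,0,0],"claw":1},{"dr":[0,0,0],"travel":[0,0,0],"claw":1},{"dr":[0,0,0],"travel":[0,0,0],"claw":1}]' 45
python3 -m creep '[{"dr":[0,0,0],"travel":[0,0,-8],"claw":1},{"dr":[0,0,0],"travel":[0,0,-22],"claw":1},{"dr":[0,0,0],"travel":[0,0,-30],"claw":1},{"dr":[0,0,0],"travel":[0,0,-30],"claw":1},{"dr":[0,0,0],"travel":[0,0,-10],"claw":1},{"dr":[0,0,0],"travel":[0,0,0],"claw":1}]'
```

```text
time_s: 12.4
tool_pos: [465.8, 284.2, 13.6]
tcp_rot: [180.0, -0.0, 90.0]
contact_force: [0.2, 0.2, -0.4]
finger_gap: 0.601
gripper_force: 0.0
time_s: 13.28
tool_pos: [465.4, 284.5, 14.2]
tcp_rot: [180.0, -0.0, 90.0]
contact_force: [-1.4, -1.0, 5.1]
finger_gap: 0.309
gripper_force: 44.2
time_s: 14.02
tool_pos: [465.7, 284.4, 113.6]
tcp_rot: [179.9, -0.0, 90.0]
contact_force: [-0.2, 0.1, -1.4]
finger_gap: 0.311
gripper_force: 44.6
```

```bash
python3 -m creep '[{"dr":[0,0,0],"travel":[-14,8,0],"claw":1},{"dr":[0,0,0],"travel":[-32,18,0],"claw":1},{"dr":[0,0,0],"travel":[-32,18,0],"claw":1},{"dr":[0,0,0],"travel":[-32,18,0],"claw":1},{"dr":[0,0,0],"travel":[-32,18,0],"claw":1},{"dr":[0,0,0],"travel":[-32,18,0],"claw":1},{"dr":[0,0,0],"travel":[-32,18,0],"claw":1},{"dr":[0,0,0],"travel":[-32,18,0],"claw":1},{"dr":[0,0,0],"travel":[-32,18,0],"claw":1},{"dr":[0,0,0],"travel":[-4,3,0],"claw":1}]'
python3 -m creep '[{"dr":[0,0,0],"travel":[0,0,0],"claw":1},{"dr":[0,0,0],"travel":[0,0,15],"claw":1},{"dr":[0,0,0],"travel":[0,0,25],"claw":1},{"dr":[0,0,0],"travel":[0,0,25],"claw":1},{"dr":[0,0,0],"travel":[0,0,13],"claw":1},{"dr":[0,0,0],"travel":[0,0,5],"claw":1},{"dr":[0,0,0],"travel":[0,0,2],"claw":1},{"dr":[0,0,0],"travel":[0,0,0],"claw":1},{"dr":[0,0,0],"travel":[0,0,0],"claw":1}]'
```

```text
time_s: 15.28
tool_pos: [620.5, 6.9, 111.6]
tcp_rot: [-179.9, 0.1, 89.8]
contact_force: [0.4, 0.4, -2.9]
finger_gap: 0.308
gripper_force: 44.6
time_s: 16.4
tool_pos: [621.0, 10.2, 29.0]
tcp_rot: [179.9, -0.0, 90.0]
contact_force: [0.5, -0.1, -1.6]
finger_gap: 0.308
gripper_force: 44.7
```

```bash
python3 -m creep '[{"dr":[0,0,0],"travel":[0,0,1.5],"claw":1},{"dr":[0,0,0],"travel":[0,0,1],"claw":1},{"dr":[0,0,0],"travel":[0,0,0],"claw":1},{"dr":[0,0,0],"travel":[0,0,0],"claw":1}]'
python3 -m creep '[{"dr":[0,0,0],"travel":[0,0,0.6],"claw":1},{"dr":[0,0,0],"travel":[0,0,0],"claw":1},{"dr":[0,0,0],"travel":[0,0,0],"claw":1}]'
```

```text
time_s: 16.9
tool_pos: [620.6, 10.1, 26.2]
tcp_rot: [180.0, 0.0, 90.0]
contact_force: [-2.0, -0.4, 2.6]
finger_gap: 0.308
gripper_force: 45.1
time_s: 17.27
tool_pos: [620.5, 10.2, 26.2]
tcp_rot: [180.0, 0.0, 90.0]
contact_force: [-3.1, -0.3, 7.9]
finger_gap: 0.31
gripper_force: 45.9
```

```bash
python3 -m creep '[{"dr":[0,0,0],"travel":[0,0,0],"claw":0.3},{"dr":[0,0,0],"travel":[0,0,0],"claw":0.15},{"dr":[0,0,0],"travel":[0,0,0],"claw":-0.1},{"dr":[0,0,0],"travel":[0,0,0],"claw":-0.2},{"dr":[0,0,0],"travel":[0,0,0],"claw":-0.2},{"dr":[0,0,0],"travel":[0,0,-10],"claw":-0.2},{"dr":[0,0,0],"travel":[0,0,-30],"claw":-0.2},{"dr":[0,0,0],"travel":[0,0,-30],"claw":-0.2},{"dr":[0,0,0],"travel":[0,0,-15],"claw":-0.2}]'
python3 -m creep '[{"dr":[0,0,0],"travel":[-5,-12,0],"claw":-0.2},{"dr":[0,0,0],"travel":[-10,-24,0],"claw":-0.2},{"dr":[0,0,0],"travel":[-13,-30,0],"claw":-0.2},{"dr":[0,0,0],"travel":[-13,-30,0],"claw":-0.2},{"dr":[0,0,0],"travel":[-11,-26,0],"claw":-0.2},{"dr":[0,0,0],"travel":[-6,-16,0],"claw":-0.2},{"dr":[0,0,0],"travel":[0,0,0],"claw":-0.2},{"dr":[0,0,0],"travel":[0,0,0],"claw":-0.2},{"dr":[0,0,0],"travel":[0,0,0],"claw":-0.2}]'
python3 - <<'E'
from h import *
f=snap('wrist','w5'); print(proj(f,[482.7,-47.6,21.5]),onz(f,250,198,21.5)-onz(f,250,204,21.5))
snap('top','t3'); a=load('t3')['color'][140:240,140:380,::-1]
b=np.zeros((300+384,720,3),np.uint8); b[:300]=cv2.resize(a,None,fx=3,fy=3); b[300:,:512]=f['color'][:,:,::-1]; cv2.imwrite('pics/c4.png',b[:600])
E
```

```text
time_s: 18.4
tool_pos: [621.6, 10.2, 112.7]
tcp_rot: [179.8, -0.0, 90.0]
contact_force: [0.6, 0.2, -0.2]
finger_gap: 0.6
gripper_force: 0.0
time_s: 19.52
tool_pos: [483.4, -47.6, 110.2]
tcp_rot: [180.0, -0.0, 90.0]
contact_force: [-0.9, -0.1, -0.1]
finger_gap: 0.601
gripper_force: 0.0
[250.96486972 198.80593463] [0.00486319 4.71138262 0.        ]
```

View pics/c4.png

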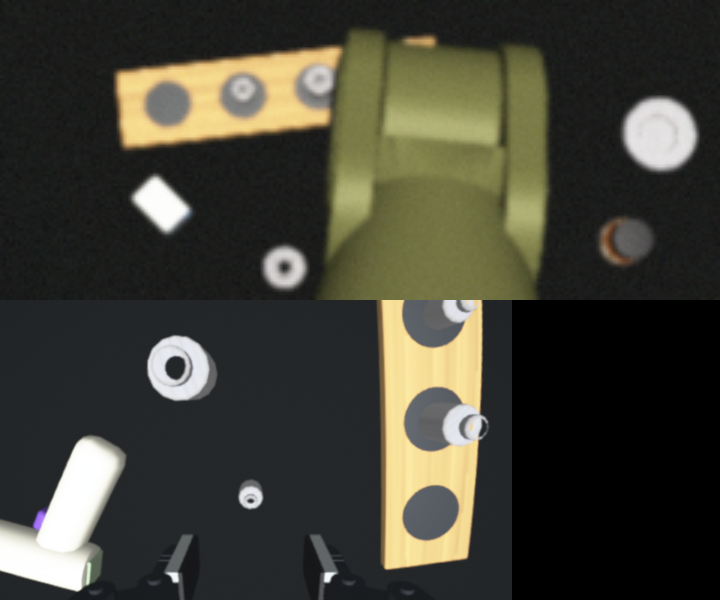

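w200 stands on rest_2 at about (319,80) in the crop, and w100 is unmoved. The w50 ring is at (250,196) against a prediction of 199, about 1-2 mm off in +y.

```bash
python3 -m creep '[{"dr":[0,0,0],"travel":[1,-0.5,25],"claw":-0.2},{"dr":[0,0,0],"travel":[0,0,30],"claw":-0.2},{"dr":[0,0,0],"travel":[0,0,25],"claw":-0.2},{"dr":[0,0,0],"travel":[0,0,14],"claw":-0.2},{"dr":[0,0,0],"travel":[0,0,6],"claw":-0.2},{"dr":[0,0,0],"travel":[0,0,0],"claw":-0.2}]'
python3 -m creep '[{"dr":[0,0,0],"travel":[0,0,0],"claw":0.2},{"dr":[0,0,0],"travel":[0,0,0],"claw":0.4},{"dr":[0,0,0],"travel":[0,0,0],"claw":0.6},{"dr":[0,0,0],"travel":[0,0,0],"claw":1},{"dr":[0,0,0],"travel":[0,0,0],"claw":1},{"dr":[0,0,0],"travel":[0,0,0],"claw":1},{"dr":[0,0,0],"travel":[0,0,0],"claw":1}]' 35
python3 -m creep '[{"dr":[0,0,0],"travel":[0,0,-8],"claw":1},{"dr":[0,0,0],"travel":[0,0,-22],"claw":1},{"dr":[0,0,0],"travel":[0,0,-30],"claw":1},{"dr":[0,0,0],"travel":[0,0,-30],"claw":1},{"dr":[0,0,0],"travel":[0,0,-20],"claw":1},{"dr":[0,0,0],"travel":[0,0,0],"claw":1}]'
```

```text
time_s: 20.38
tool_pos: [482.1, -46.8, 10.3]
tcp_rot: [180.0, 0.0, 90.0]
contact_force: [0.8, -0.1, 0.1]
finger_gap: 0.6
gripper_force: 0.0
time_s: 21.25
tool_pos: [482.4, -46.9, 10.9]
tcp_rot: [179.9, 0.0, 90.0]
contact_force: [-1.0, 0.2, 6.0]
finger_gap: 0.195
gripper_force: 34.1
time_s: 22.0
tool_pos: [483.2, -46.9, 121.8]
tcp_rot: [179.8, 0.0, 90.0]
contact_force: [-0.4, 0.4, -0.7]
finger_gap: 0.195
gripper_force: 34.3
```

```bash
python3 -m creep '[{"dr":[0,0,0],"travel":[13,7,0],"claw":1},{"dr":[0,0,0],"travel":[30,17.5,0],"claw":1},{"dr":[0,0,0],"travel":[30,17.5,0],"claw":1},{"dr":[0,0,0],"travel":[30,17.5,0],"claw":1},{"dr":[0,0,0],"travel":[30,17.5,0],"claw":1},{"dr":[0,0,0],"travel":[30,17.5,0],"claw":1},{"dr":[0,0,0],"travel":[30,17.5,0],"claw":1},{"dr":[0,0,0],"travel":[14,9.5,0],"claw":1},{"dr":[0,0,0],"travel":[0,0,0],"claw":1},{"dr":[0,0,0],"travel":[0,0,0],"claw":1}]'
python3 -m creep '[{"dr":[0,0,0],"travel":[0,0,15],"claw":1},{"dr":[0,0,0],"travel":[0,0,25],"claw":1},{"dr":[0,0,0],"travel":[0,0,25],"claw":1},{"dr":[0,0,0],"travel":[0,0,18],"claw":1},{"dr":[0,0,0],"travel":[0,0,9],"claw":1},{"dr":[0,0,0],"travel":[0,0,2],"claw":1},{"dr":[0,0,0],"travel":[0,0,0],"claw":1},{"dr":[0,0,0],"travel":[0,0,0],"claw":1}]'
```

```text
time_s: 23.25
tool_pos: [602.5, 159.4, 119.6]
tcp_rot: [-179.9, 0.0, 90.0]
contact_force: [0.4, -0.0, -0.4]
finger_gap: 0.192
gripper_force: 34.3
time_s: 24.25
tool_pos: [604.1, 160.4, 27.0]
tcp_rot: [179.9, -0.0, 90.0]
contact_force: [-0.4, 0.2, -0.3]
finger_gap: 0.188
gripper_force: 34.3
```

```bash
python3 -m creep '[{"dr":[0,0,0],"travel":[0,0,2],"claw":1},{"dr":[0,0,0],"travel":[0,0,1.5],"claw":1},{"dr":[0,0,0],"travel":[0,0,0],"claw":1},{"dr":[0,0,0],"travel":[0,0,0],"claw":1}]'
python3 -m creep '[{"dr":[0,0,0],"travel":[0,0,0.6],"claw":1},{"dr":[0,0,0],"travel":[0,0,0],"claw":1},{"dr":[0,0,0],"travel":[0,0,0],"claw":1}]'
```

```text
time_s: 24.75
tool_pos: [603.5, 160.3, 22.9]
tcp_rot: [180.0, -0.0, 90.0]
contact_force: [-0.5, 0.5, 1.9]
finger_gap: 0.19
gripper_force: 34.5
time_s: 25.12
tool_pos: [603.6, 160.3, 22.9]
tcp_rot: [180.0, -0.0, 90.0]
contact_force: [-1.8, -1.3, 6.2]
finger_gap: 0.195
gripper_force: 35.1
```

```bash
python3 -m creep '[{"dr":[0,0,0],"travel":[0,0,0],"claw":0.5},{"dr":[0,0,0],"travel":[0,0,0],"claw":0.3},{"dr":[0,0,0],"travel":[0,0,0],"claw":0.1},{"dr":[0,0,0],"travel":[0,0,0],"claw":-0.2},{"dr":[0,0,0],"travel":[0,0,0],"claw":-0.2},{"dr":[0,0,0],"travel":[0,0,-10],"claw":-0.4},{"dr":[0,0,0],"travel":[0,0,-30],"claw":-0.4},{"dr":[0,0,0],"travel":[0,0,-30],"claw":-0.4},{"dr":[0,0,0],"travel":[0,0,-20],"claw":-0.4}]'
python3 -m creep '[{"dr":[0,0,0],"travel":[-7,-11,0],"claw":-0.4},{"dr":[0,0,0],"travel":[-20,-28,0],"claw":-0.4},{"dr":[0,0,0],"travel":[-21,-29,0],"claw":-0.4},{"dr":[0,0,0],"travel":[-21,-29,0],"claw":-0.4},{"dr":[0,0,0],"travel":[-21,-29,0],"claw":-0.4},{"dr":[0,0,0],"travel":[-18,-25,0],"claw":-0.4},{"dr":[0,0,0],"travel":[-11,-13,0],"claw":-0.4},{"dr":[0,0,0],"travel":[0,0,0],"claw":-0.4},{"dr":[0,0,0],"travel":[0,0,0],"claw":-0.4},{"dr":[0,0,0],"travel":[0,0,0],"claw":-0.4}]'
python3 - <<'E'
from h import *
f=snap('wrist','w6'); print(proj(f,[440,41.5,47]))
snap('top','t4'); a=load('t4')['color'][140:240,140:380,::-1]
b=np.zeros((300+384,720,3),np.uint8); b[:300]=cv2.resize(a,None,fx=3,fy=3); b[300:,:512]=f['color'][:,:,::-1]; cv2.imwrite('pics/c5.png',b[:600])
E
```

```text
time_s: 26.25
tool_pos: [604.2, 160.4, 114.6]
tcp_rot: [179.9, -0.0, 90.0]
contact_force: [-1.2, 0.6, -0.3]
finger_gap: 0.702
gripper_force: 0.0
time_s: 27.5
tool_pos: [440.3, 41.6, 112.1]
tcp_rot: [180.0, -0.0, 90.0]
contact_force: [0.1, -0.6, 0.6]
finger_gap: 0.698
gripper_force: 0.0
[251.484678   209.96249385]
```

View pics/c5.png

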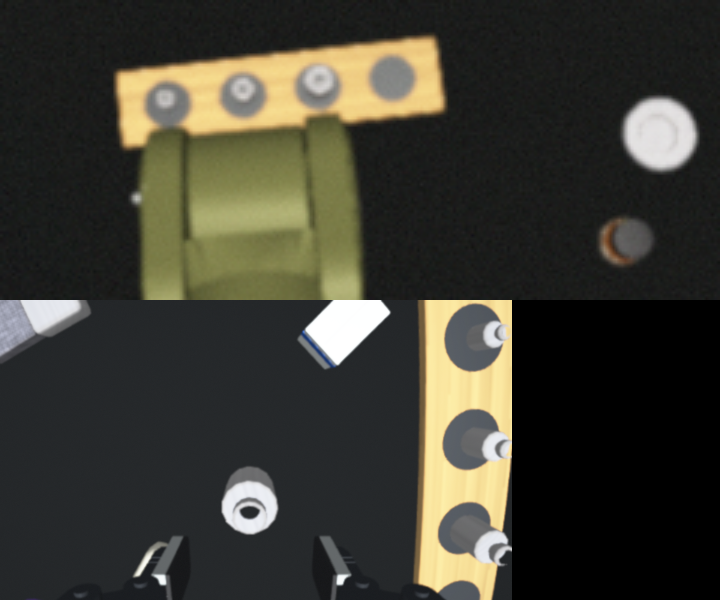

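w50 is on rest_4, and all three placed weights look centred. The w500 ring is at (249,207) against a prediction of 210, so I'll nudge +1 mm in y. The tube end is clear of the fingers.

```bash
python3 -m creep '[{"dr":[0,0,0],"travel":[1,-0.5,20],"claw":-0.4},{"dr":[0,0,0],"travel":[0,0,25],"claw":-0.4},{"dr":[0,0,0],"travel":[0,0,25],"claw":-0.4},{"dr":[0,0,0],"travel":[0,0,16],"claw":-0.4},{"dr":[0,0,0],"travel":[0,0,8],"claw":-0.4},{"dr":[0,0,0],"travel":[0,0,0],"claw":-0.4}]'
python3 -m creep '[{"dr":[0,0,0],"travel":[0,0,0],"claw":-0.1},{"dr":[0,0,0],"travel":[0,0,0],"claw":0.05},{"dr":[0,0,0],"travel":[0,0,0],"claw":0.2},{"dr":[0,0,0],"travel":[0,0,0],"claw":1},{"dr":[0,0,0],"travel":[0,0,0],"claw":1},{"dr":[0,0,0],"travel":[0,0,0],"claw":1},{"dr":[0,0,0],"travel":[0,0,0],"claw":1}]' 70
python3 -m creep '[{"dr":[0,0,0],"travel":[0,0,-8],"claw":1},{"dr":[0,0,0],"travel":[0,0,-22],"claw":1},{"dr":[0,0,0],"travel":[0,0,-30],"claw":1},{"dr":[0,0,0],"travel":[0,0,-30],"claw":1},{"dr":[0,0,0],"travel":[0,0,-10],"claw":1},{"dr":[0,0,0],"travel":[0,0,0],"claw":1},{"dr":[0,0,0],"travel":[0,0,0],"claw":1}]'
```

```text
time_s: 28.35
tool_pos: [438.7, 42.3, 17.8]
tcp_rot: [-179.9, 0.0, 90.0]
contact_force: [0.1, 0.2, 0.1]
finger_gap: 0.701
gripper_force: 0.0
time_s: 29.22
tool_pos: [439.3, 42.3, 19.0]
tcp_rot: [179.9, -0.0, 90.0]
contact_force: [-1.7, -0.1, 7.7]
finger_gap: 0.422
gripper_force: 69.9
time_s: 30.1
tool_pos: [437.8, 42.1, 116.9]
tcp_rot: [-179.9, 0.0, 90.0]
contact_force: [-0.2, 0.6, -5.7]
finger_gap: 0.428
gripper_force: 71.1
```

```bash
python3 -m creep '[{"dr":[0,0,0],"travel":[-7,12,0],"claw":1},{"dr":[0,0,0],"travel":[-15,27,0],"claw":1},{"dr":[0,0,0],"travel":[-15,27,0],"claw":1},{"dr":[0,0,0],"travel":[-15,27,0],"claw":1},{"dr":[0,0,0],"travel":[-15,27,0],"claw":1},{"dr":[0,0,0],"travel":[-15,27,0],"claw":1},{"dr":[0,0,0],"travel":[-15,27,0],"claw":1},{"dr":[0,0,0],"travel":[-8.5,17,0],"claw":1},{"dr":[0,0,0],"travel":[0,0,0],"claw":1},{"dr":[0,0,0],"travel":[0,0,0],"claw":1}]'
python3 -m creep '[{"dr":[0,0,0],"travel":[0,0,13],"claw":1},{"dr":[0,0,0],"travel":[0,0,22],"claw":1},{"dr":[0,0,0],"travel":[0,0,22],"claw":1},{"dr":[0,0,0],"travel":[0,0,15],"claw":1},{"dr":[0,0,0],"travel":[0,0,7],"claw":1},{"dr":[0,0,0],"travel":[0,0,2],"claw":1},{"dr":[0,0,0],"travel":[0,0,0],"claw":1},{"dr":[0,0,0],"travel":[0,0,0],"claw":1}]'
```

```text
time_s: 31.35
tool_pos: [629.0, -63.4, 116.9]
tcp_rot: [-179.9, -0.0, 90.0]
contact_force: [-0.4, 0.5, -5.3]
finger_gap: 0.423
gripper_force: 71.2
time_s: 32.35
tool_pos: [630.5, -63.4, 37.9]
tcp_rot: [179.9, 0.0, 90.0]
contact_force: [-0.6, -0.2, -5.1]
finger_gap: 0.424
gripper_force: 71.3
```

```bash
python3 -m creep '[{"dr":[0,0,0],"travel":[0,0,3],"claw":1},{"dr":[0,0,0],"travel":[0,0,2],"claw":1},{"dr":[0,0,0],"travel":[0,0,1],"claw":1},{"dr":[0,0,0],"travel":[0,0,0],"claw":1},{"dr":[0,0,0],"travel":[0,0,0],"claw":1}]'
python3 -m creep '[{"dr":[0,0,0],"travel":[0,0,0.7],"claw":1},{"dr":[0,0,0],"travel":[0,0,0],"claw":1},{"dr":[0,0,0],"travel":[0,0,0],"claw":1}]'
```

```text
time_s: 32.98
tool_pos: [629.7, -63.3, 31.1]
tcp_rot: [-180.0, -0.0, 90.0]
contact_force: [-1.5, -0.1, -2.2]
finger_gap: 0.426
gripper_force: 71.5
time_s: 33.35
tool_pos: [629.8, -63.3, 31.1]
tcp_rot: [180.0, 0.0, 90.0]
contact_force: [-4.6, -0.1, 5.5]
finger_gap: 0.424
gripper_force: 72.3
```

Contact has been made. I'll release, lift, and back away toward +y at the rear so the top camera has a clear view.

```bash
python3 -m creep '[{"dr":[0,0,0],"travel":[0,0,0],"claw":0.1},{"dr":[0,0,0],"travel":[0,0,0],"claw":-0.1},{"dr":[0,0,0],"travel":[0,0,0],"claw":-0.3},{"dr":[0,0,0],"travel":[0,0,0],"claw":-0.3},{"dr":[0,0,0],"travel":[0,0,0],"claw":-0.3},{"dr":[0,0,0],"travel":[0,0,-10],"claw":-0.3},{"dr":[0,0,0],"travel":[0,0,-25],"claw":-0.3},{"dr":[0,0,0],"travel":[0,0,-35],"claw":-0.3},{"dr":[0,0,0],"travel":[0,0,-35],"claw":-0.3},{"dr":[0,0,0],"travel":[0,0,-25],"claw":-0.3}]'
python3 -m creep '[{"dr":[0,0,0],"travel":[-10,-10,0],"claw":-0.3},{"dr":[0,0,0],"travel":[-35,-20,0],"claw":-0.3},{"dr":[0,0,0],"travel":[-40,-20,0],"claw":-0.3},{"dr":[0,0,0],"travel":[-40,-20,0],"claw":-0.3},{"dr":[0,0,0],"travel":[-40,-20,0],"claw":-0.3},{"dr":[0,0,0],"travel":[-35,-20,0],"claw":-0.3},{"dr":[0,0,0],"travel":[-15,-10,0],"claw":-0.3},{"dr":[0,0,0],"travel":[0,0,0],"claw":-0.3},{"dr":[0,0,0],"travel":[0,0,0],"claw":-0.3}]'
python3 - <<'E'
from h import *
a=snap('top','t5')['color'][140:240,140:380,::-1]; c=snap('scene','s5')['color'][145:220,150:350,::-1]
b=np.zeros((600,800,3),np.uint8); b[:300,:720]=cv2.resize(a,None,fx=3,fy=3); b[300:]=cv2.resize(c,None,fx=4,fy=4)
f=load('t5')
for p,h in [((629.7,-63.5),47),((620.3,10.3),35),((612,85.2),28),((603.7,160.1),21.5)]:
    u=(proj(f,[*p,12+h])-[140,140])*3+1; print(u.round(1))
cv2.imwrite('pics/c6.png',b)
E
```

```text
time_s: 34.6
tool_pos: [630.6, -63.4, 163.1]
tcp_rot: [179.9, 0.0, 90.0]
contact_force: [-0.3, 0.2, 1.1]
finger_gap: 0.651
gripper_force: 0.0
time_s: 35.72
tool_pos: [510.2, -277.4, 160.2]
tcp_rot: [180.0, -0.0, 90.0]
contact_force: [-0.1, 1.1, 1.1]
finger_gap: 0.651
gripper_force: 0.0
[395.   67.8]
[318.   79.7]
[240.9  89.3]
[164.2  98.7]
```

View pics/c6.png

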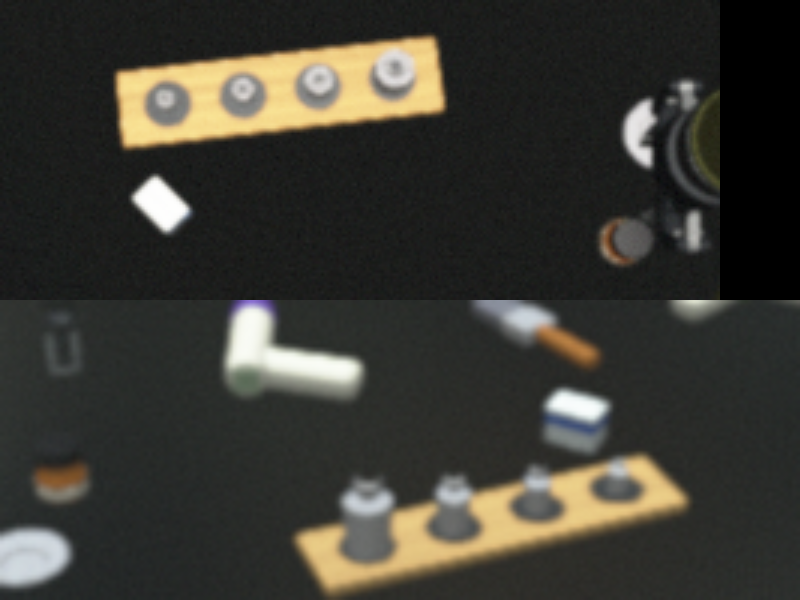

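All four weights stand upright and centred on their rests. Their tops at (394,70), (319,79), (242,90) and (166,98) are within 1 mm of the predicted pixels. The jar is unmoved and the gripper is clear.

```bash
python3 -c "
from workcell import robot
print(robot.sign_off())"
```

```text
the job is handed in; nothing more can be done
None
```

All four weights stand upright and centred on their rests in order of size, w500 at the balance end (right, rest_1) through w50 on rest_4; the jar was not touched, and the job was handed in at about 36 s with no verdict returned.

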